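# Pack the capped bottles into the bench caddy

## Task

Pack up the glassware for the next run: set the three capped bottles into the caddy, each standing upright on the floor of the pocket that suits its shape (the squat jar in the wide round pocket, the slim bottle in the narrow round one, the square bottle in the square one). Set the glass down without dropping it or tipping it over, and leave the two open bottles, the ones without caps, standing where they are.

Things in the scene. Friction and masses are not known exactly. Their poses are not given: they have to be found in the camera images.
- jar_center (a point): The capped wide jar: squat round glass jar, 64 mm diameter, 65 mm tall in all, broad white ribbed screw cap 58 mm across and 16 mm high on top, paper label round it. About 0.12 to 0.24 kg. Origin at the bottle's vertical axis, half-way up (32.5 mm above its underside); z up along the bottle. 
- tall_center (a point): The capped tall bottle: slim round glass bottle, 40 mm diameter up to 68 mm, then a shoulder; 100 mm tall in all, with a white ribbed screw cap 30 mm across and 18 mm high. About 0.07 to 0.14 kg. Origin at the bottle's vertical axis, half-way up (50 mm above its underside); z up along the bottle. 
- square_center (a point): The capped square bottle: glass bottle of square section 52 x 52 mm up to 59 mm, then a shoulder; 85 mm tall in all, with a white ribbed screw cap 36 mm across and 18 mm high. About 0.12 to 0.24 kg. x and y axes are square to its flat sides. Origin at the bottle's vertical axis, half-way up (42.5 mm above its underside); z up along the bottle. 
- open_tall_center (a point): An open look-alike of the tall bottle: same slim round glass bottle (40 mm diameter, 100 mm tall) but without a cap: a bare glass neck 24 mm across with a dark mouth. It stays. Origin at the bottle's vertical axis, half-way up (50 mm above its underside); z up along the bottle. 
- open_square_center (a point): An open look-alike of the square bottle: same square glass bottle (52 x 52 mm, 85 mm tall) but without a cap: a bare glass neck 30 mm across with a dark mouth. It stays. Origin at the bottle's vertical axis, half-way up (42.5 mm above its underside); z up along the bottle. 
- caddy: The caddy: a low white plastic tray 106 mm (x) by 308 mm (y), walls 26 mm high, with a flat lug 22 mm long at each end; it does not move. It holds three light grey insert blocks side by side along its y axis, centres 99 mm apart. Origin at the centre of its underside on the bench; x across it, y along it, z up.
- wide_pocket (a point): The pocket of the wide insert: a round hole 82 mm across, for the jar, 21 mm deep, in the top of a light grey insert block 96 x 96 mm. This point is the centre of the pocket's floor, which lies 8 mm above the bench; the block's top lies 29 mm and the caddy's rim 26 mm above the bench. x and y axes are parallel to the caddy's x and y, z up. The three inserts stand in a different order in the caddy each time. 
- narrow_pocket (a point): The pocket of the narrow insert: a round hole 58 mm across, for the tall bottle, 21 mm deep, in the top of a light grey insert block 96 x 96 mm. This point is the centre of the pocket's floor, which lies 8 mm above the bench; the block's top lies 29 mm and the caddy's rim 26 mm above the bench. x and y axes are parallel to the caddy's x and y, z up. The three inserts stand in a different order in the caddy each time. 
- square_pocket (a point): The pocket of the square insert: a square hole 70 x 70 mm with sides along x and y, for the square bottle, 21 mm deep, in the top of a light grey insert block 96 x 96 mm. This point is the centre of the pocket's floor, which lies 8 mm above the bench; the block's top lies 29 mm and the caddy's rim 26 mm above the bench. x and y axes are parallel to the caddy's x and y, z up. The three inserts stand in a different order in the caddy each time. 
There are look-alikes about, which are no part of the job. What is shaped like the part that bears open_square_center but purple or yellow is not meant. What is shaped like the part that bears wide_pocket but turquoise is not meant.

How it is judged:
At the end, for the whole second after the job is handed in: Jar in the wide, tall bottle in the narrow, square bottle in the square pocket: each within 14 mm of its centre, on its floor (within 6 mm), upright within 0.12 rad, at rest. Both open bottles upright (0.12 rad) and within 20 mm of where they began (horizontal distance between jar_center and wide_pocket below 0.014 m and z of jar_center in the frame of wide_pocket below 0.0385 m and angle between each of jar_center, tall_center, square_center, open_tall_center, open_square_center's own z axis and vertical below 0.12 rad and linear speed of each of jar, tall, square below 0.02 m/s and angular speed of each of jar, tall, square below 0.2 rad/s and horizontal distance between tall_center and narrow_pocket below 0.014 m and z of tall_center in the frame of narrow_pocket below 0.056 m and horizontal distance between square_center and square_pocket below 0.014 m and z of square_center in the frame of square_pocket below 0.0485 m and distance of each of open_tall_center, open_square_center from where it was at the start of the episode below 0.02 m); the robot touches nothing.
It fails at once if an open bottle is pushed away (20 mm or more) or tipped (distance of any of open_tall_center, open_square_center from where it was at the start of the episode above 0.02 m or angle between any of open_tall_center, open_square_center's own z axis and vertical above 0.35 rad).
It fails at once if a capped bottle is tipped over (beyond 45 degrees) (angle between any of jar_center, tall_center, square_center's own z axis and vertical above 0.785 rad).
It fails at once if a capped bottle is dropped (falls freely, about 20 mm or more) ((linear speed of jar above 0.6 m/s and contact force between the fingers and jar below 0.05 N) or (linear speed of tall above 0.6 m/s and contact force between the fingers and tall below 0.05 N) or (linear speed of square above 0.6 m/s and contact force between the fingers and square below 0.05 N)).
It also fails if it takes over 102 s, if anything falls off the work surface, if the arm or the gripper's body presses on something with over 40 N, if the wrist force passes 120 N, or if a joint passes its speed limit or range.

## Robot

A 6-joint arm with a two-finger parallel gripper is mounted at the origin on the work surface. World frame = base frame: x ahead of the robot, y to its left, z up, the work surface at z = 0. Lengths are in m, angles in rad, forces in N, time in s.
With the tool pointing down it reaches from about 0.225 to 0.725 m from the base axis. Payload 3.1 kg.
Tool frame: the origin (TCP) lies at the very end of the fingers, on their centre line; the grasp point (between the pads) lies 19 mm behind it; z points along the fingers, y is the direction in which the jaws open and shut (so a half turn about z gives the same grasp; the last joint's range is limited). The gripper opens to 85 mm and grips with 20 to 120 N. Pads are 22 mm wide; open, the fingers measure 114 mm over their backs; the gripper's body (76 mm by 85 mm) begins 54 mm behind the grasp point. The pads swing forward as they close: fully open they stand 13 mm farther back than shut.
Start: joints at [1.086, 0.048, 0.099, 1.622, 0, 1.443], TCP at [0.183, 0.492, 0.231] pointing down, gripper open.
Joint ranges: [-2.91, 2.91], [-0.99, 1.94], [-1.21, 1.42], [-2.12, 2.29], [-1.49, 1.47], [-3.14, 3.14]. Speed limits (rad/s): [2.79, 2.79, 3.14, 3.14, 3.14, 3.14].

## Interface

Orientations are given as a rotation vector (axis times angle).
In Python, from station import arm gives the robot as it stands. The module is installed in compiled form; this text tells all that it offers.
- The arm moves only by the tool arm_command, never from a script. Its argument "commands" is a list that holds one entry, the list of rows, each a list of 7 numbers: the turn, a rotation vector about the tool's x, y, z in units of 5 degrees (1.0 is 5 degrees), then the shift along the tool's x, y, z in units of 25 mm (1.0 is 25 mm), then the opening, from 0 (shut) to 1 (fully open). A call has exactly 8 rows; each row shifts and turns the pose as measured when the row begins, along the tool's axes as they then stand; what a row does not reach is not made up. A row lasts 1/12 s, in which the tool goes at most 41.7 mm and 7.16 degrees, less where a joint would pass 70% of its speed; a pose out of reach is approached as far as the arm can. A call is refused whole if a number of a shift passes 1 or a number of a turn 1, either way. A call with a gripper value outside its range is refused whole. The fingers move at their own pace and stop on an object; the grip force is fixed at half the most. Time passes only in rows, so rows that do not move let the fingers close, or fill a call up. It gives the time, the measured TCP pose, the force and the opening at its end, in the units of the state.
- arm.get_state(): the state, without advancing time (a new reading comes with each control period).
- arm.get_image(name): name is "scene" or "top" or "wrist"; returns (picture, depth): 384x512x3 uint8, red, green, blue; 384x512 float32, m along the optical axis (not along the pixel's ray), 0 where there is no reading.
- arm.get_calibration(name): a dict with "intrinsics" (3x3 intrinsics, pixels), "R" (3x3) and "t" (3): a world point X has camera coordinates R X + t. Camera axes: x right, y down, z forward; pixel columns grow to the right and rows downward; lengths in m; the calibration is good to about 2 mm. A picture is of the moment at which its call begins: read the wrist's pose just before it. get_calibration takes no time and is no camera call; for the wrist camera it gives the pose at the moment of the call.
- arm.finish_job(): hands the job in, once; it reports no verdict.
Trained networks look in the newest picture that a camera, given by its name, has taken for a name from the list of things; names that differ only in an ending like _2 or _b are one class to them, and where a whole thing is asked for, a point or a joint stands for the part that bears it (a point fixed in the world has none). Each returns a list of dicts, best first, with "score" (0 to 1); they miss things now and then, are a little off and sometimes report something else, mostly with a low value. They report only what shows in the picture. A call takes as long as a camera call. They do not tell look-alikes from the thing itself.
- arm.masks_of(camera, query): "region" (384x512 bool, what is visible of it) and "extent" ([left, top, right, bottom] in pixels, round what is visible of it).
- arm.mark_of(camera, query): "at" ([column, row] in pixels: a listed point, or the origin of a listed thing).
The state is a dict: "time": time; "joints": joint angles; "qvel": joint speeds; "joint_efforts": joint torques, N m; "position": TCP position; "tcp_rot": TCP orientation; "contact_force": force on the tool from outside, world axes, zero at the start; "moment": the same for the moment, N m; "gripper_width": finger opening in m.
Only numpy, scipy, OpenCV 4.12 (cv2) and the standard library are available. Lean on these libraries where they do the work, as an engineer would, in place of code of your own. Each camera call takes 0.05 s, during which the arm holds its last target.

## Working session

There is one attempt and no reset: what is moved stays moved. The work goes in short steps, Python scripts to look and compute and a tool call to move; the robot and the scene stay as the last step left them, time stands still between calls to the robot, and variables do not carry over. Pictures are saved under pics/ and viewed, and the job is handed in when it is done.

Besides the shell and the picture viewer there is one more tool, called after "Emit:" by a JSON object that holds its "method" and its "body". arm_command: Moves the arm, as the interface text tells. Its arguments: {"type":"object","properties":{"commands":{"type":"array","items":{"type":"array","items":{"type":"array","items":{"type":"number"}}}}},"required":["commands"]}

```bash
mkdir -p pics; python3 - <<'E'
from station import arm
import cv2, numpy as np
s=arm.get_state(); print({k:np.round(v,3).tolist() for k,v in s.items()})
for n in ["scene","top"]:
    im,d=arm.get_image(n); np.savez(f"{n}0.npz",im=im,d=d,**arm.get_calibration(n))
    cv2.imwrite(f"pics/{n}0.png",cv2.resize(im[:,:,::-1],(800,600),interpolation=cv2.INTER_CUBIC))
E
```

```text
{'time': 0.0, 'joints': [1.086, 0.049, 0.098, 1.622, 0.0, 1.443], 'qvel': [0.001, -0.001, 0.0, 0.001, 0.003, 0.001], 'joint_efforts': [-0.0, -33.878, 32.001, 0.02, -0.0, -0.0], 'position': [0.183, 0.491, 0.23], 'tcp_rot': [-0.557, -3.091, 0.003], 'contact_force': [-0.889, -0.332, 0.653], 'moment': [-0.025, 0.012, 0.009], 'gripper_width': 0.085}
```

View pics/scene0.png

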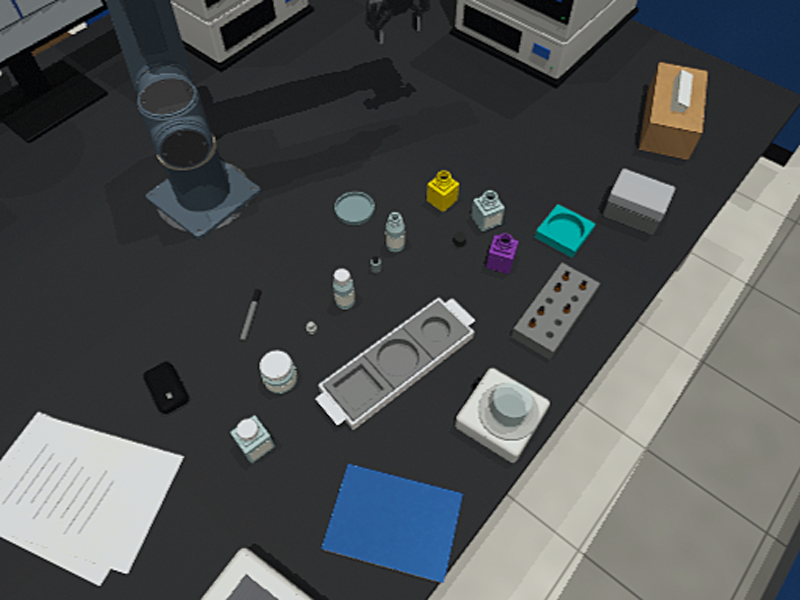

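View pics/top0.png

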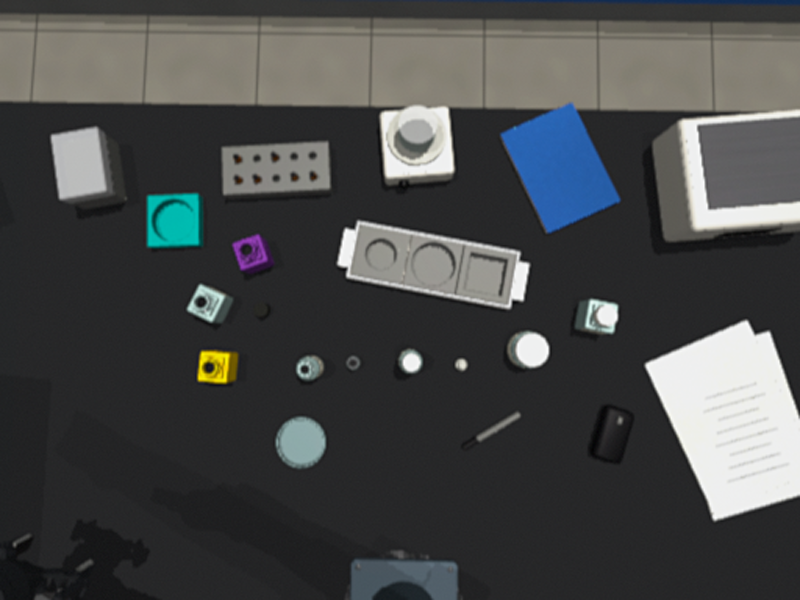

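The top view, in 800x600 pixels, shows capped tall at (410,362), jar at (528,350) and capped square at (598,315). The open tall is at (310,368) and the open square at (209,303). The caddy pockets, left to right, are narrow (381,254), wide (433,264) and square (487,275). Purple, yellow and turquoise are look-alikes.

```bash
cat > h.py <<'E'
from station import arm
import cv2, numpy as np
from scipy.spatial.transform import Rotation as Ro
def cloud(n0):
    z=np.load(n0); d=z['d'];K=z['intrinsics']
    v,u=np.indices(d.shape)
    c=np.stack([(u-K[0,2])/K[0,0]*d,(v-K[1,2])/K[1,1]*d,d],-1)
    return z['im'],d,(c-z['t'])@z['R']
def back(cal,uv,h):
    K,R,t=cal['intrinsics'],cal['R'],cal['t']
    r=R.T@np.linalg.solve(K,[uv[0],uv[1],1]); o=-R.T@t
    return o+r*(h-o[2])/r[2]
E
python3 - <<'E'
from h import *
import os
cal=arm.get_calibration("top"); print(-cal['R'].T@cal['t'])
H=dict(jar_center=.0325,tall_center=.05,square_center=.0425,open_tall_center=.05,open_square_center=.0425,wide_pocket=.008,narrow_pocket=.008,square_pocket=.008,caddy=0)
for q in H:
    for r in arm.mark_of("top",q)[:3]:
        print(q,round(r['score'],2),np.round(r['at'],1),np.round(back(cal,r['at'],H[q])[:2],4))
im,d,P=cloud("top0.npz")
s=.64
def reg(name,u,v,hw,z0,z1):
    u=int(u*s);v=int(v*s)
    p=P[v-hw:v+hw,u-hw:u+hw].reshape(-1,3); c=im[v-hw:v+hw,u-hw:u+hw].reshape(-1,3)
    m=(p[:,2]>z0)&(p[:,2]<z1); p=p[m]
    (cx,cy),(w,h),a=cv2.minAreaRect(p[:,:2].astype(np.float32))
    x,y=cv2.minEnclosingCircle(p[:,:2].astype(np.float32))
    print(name,len(p),'med',p.mean(0).round(4),'rect',np.round([cx,cy,w,h,a],4),'circ',np.round(x,4),round(y,4))
reg('jar cap',528,350,25,.058,.075)
reg('tall cap',410,362,18,.092,.108)
reg('sq cap',600,315,22,.078,.095)
reg('sq shoulder',598,315,25,.035,.095)
reg('opent',310,368,20,.09,.11)
reg('opens',209,303,25,.045,.1)
reg('caddy',434,264,70,.02,.035)
for n,u,v in (('nar',381,254),('wid',433,264),('sq',487,275)): reg(n,u,v,11,.002,.014)
E
```

```text
[0.48920805 0.0240354  1.03751023]
jar_center 0.97 [335.9 222.9] [ 0.4811 -0.2144]
tall_center 0.74 [262.1 229.8] [ 0.4581 -0.0043]
square_center 0.91 [382.8 202.2] [ 0.5419 -0.3444]
open_tall_center 0.71 [198.3 234.2] [0.4424 0.1741]
open_square_center 0.71 [136.9 233.3] [0.4412 0.3493]
open_square_center 0.7 [134.5 192.8] [0.5558 0.3613]
open_square_center 0.61 [274.  168.1] [ 0.6338 -0.0358]
wide_pocket 0.73 [112.9 142.2] [0.7086 0.4446]
wide_pocket 0.62 [275.1 167.9] [ 0.6395 -0.0411]
wide_pocket 0.25 [381.3 201.9] [ 0.5446 -0.3528]
narrow_pocket 0.89 [243.4 162.2] [0.6549 0.0531]
square_pocket 0.93 [306.6 175. ] [ 0.62   -0.1342]
jar cap 355 med [ 0.4809 -0.2176  0.0657] rect [ 0.4813 -0.218   0.0549  0.0555  1.0209] circ [ 0.4808 -0.218 ] 0.0291
tall cap 101 med [ 0.4563 -0.0047  0.1006] rect [ 0.4565 -0.0041  0.0266  0.0292  0.3419] circ [ 0.4557 -0.0047] 0.0154
sq cap 148 med [ 0.5431 -0.3412  0.0854] rect [ 5.43200e-01 -3.42300e-01  3.51000e-02  3.29000e-02  8.92136e+01] circ [ 0.5428 -0.3423] 0.0188
sq shoulder 405 med [ 0.542  -0.3355  0.0685] rect [ 5.43100e-01 -3.42400e-01  5.22000e-02  5.29000e-02  7.98019e+01] circ [ 0.5433 -0.342 ] 0.0348
opent 46 med [0.44   0.1758 0.0973] rect [4.40800e-01 1.76500e-01 2.47000e-02 2.23000e-02 4.63289e+01] circ [0.4402 0.1765] 0.0138
opens 388 med [0.5562 0.3567 0.0656] rect [5.84300e-01 3.46800e-01 5.60000e-02 1.23600e-01 6.04174e+01] circ [0.5841 0.3454] 0.0655
caddy 2812 med [ 0.6398 -0.0341  0.0285] rect [ 0.6464 -0.0318  0.4027  0.3803  1.8585] circ [ 0.6469 -0.025 ] 0.2655
nar 284 med [0.6546 0.0529 0.0088] rect [ 0.6539  0.0527  0.0549  0.055  43.5847] circ [0.6541 0.0528] 0.0286
wid 461 med [ 0.6401 -0.0452  0.0087] rect [ 0.6407 -0.0451  0.0631  0.0625  1.0355] circ [ 0.6378 -0.0452] 0.0401
sq 460 med [ 0.6194 -0.1452  0.0089] rect [ 0.6187 -0.1457  0.063   0.0628  0.5064] circ [ 0.6203 -0.1443] 0.0418
```

```bash
python3 - <<'E'
import numpy as np,cv2
im=np.load('top0.npz')['im']
c=im[130:270,100:420]
cv2.imwrite('pics/crop0.png',cv2.resize(c[:,:,::-1],(800,350),interpolation=cv2.INTER_CUBIC))
E
```

```text
(no output)
```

View pics/crop0.png

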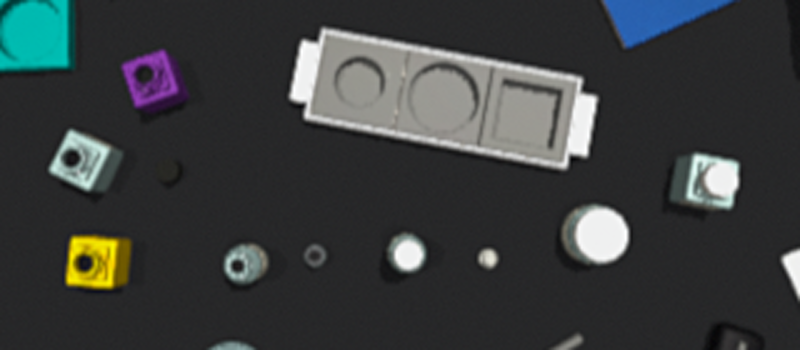

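Confirmed in the crop (800x350): the white-capped bottles at (407,252), (600,235) and (718,180) are the targets. The uncapped bottles at (245,262) and (85,160) show dark mouths and stay. Next I fit the caddy and square yaw.

```bash
cat >> h.py <<'E'
def st():
    s=arm.get_state(); R=Ro.from_rotvec(s['tcp_rot']).as_matrix(); return s,R
def plan(target,yaw=None):
    s,R=st(); d=R.T@(np.array(target)-s['position'])
    print('t',round(s['time'],2),'pos',np.round(s['position'],4),'w',round(s['gripper_width'],4),'F',np.round(s['contact_force'],1),'q',np.round(s['joints'],2))
    print('tilt',np.degrees(np.arccos(-R[2,2])).round(2),'yaw_y',np.degrees(np.arctan2(R[1,1],R[0,1])).round(2),'units tool xyz',np.round(d/.025,2))
    if yaw is not None:
        y=np.array([np.cos(yaw),np.sin(yaw),0]);z=np.array([0,0,-1.]);T=np.stack([np.cross(y,z),y,z],1)
        print('turn units',np.round(np.degrees(Ro.from_matrix(R.T@T).as_rotvec())/5,2))
E
python3 - <<'E'
from h import *
im,d,P=cloud("top0.npz")
m=((P[...,2]>.018)&(P[...,2]<.036)).astype(np.uint8)
n,l,stt,c=cv2.connectedComponentsWithStats(m)
k=l[int(254*.64)+30-8,int(434*.64)] if 0 else None
for k in range(1,n):
    if stt[k,4]>1000:
        (x,y),wh,a=cv2.minAreaRect(P[l==k][:,:2].astype(np.float32)); print(stt[k],round(x,4),round(y,4),np.round(wh,4),round(a,2))
r=(slice(175,225),slice(355,410))
p=P[r].reshape(-1,3);p=p[(p[:,2]>.053)&(p[:,2]<.064)]
print(len(p),cv2.minAreaRect(p[:,:2].astype(np.float32)))
p=P[r].reshape(-1,3);p=p[(p[:,2]>.01)&(p[:,2]<.055)]
print(len(p)); # visible side face -> vertical-face line directions
q=p[:,:2]; print(cv2.fitLine(q[q[:,1]>np.median(q[:,1])].astype(np.float32),cv2.DIST_HUBER,0,.01,.01).ravel())
plan([.456,-.005,.15],np.radians(-10))
E
```

```text
[ 142   90   70   36 1304] 0.8116 0.2533 [0.092  0.2011] 3.91
[ 216  141  123   56 2668] 0.636 -0.045 [0.3503 0.1068] 80.11
157 ((0.5434054732322693, -0.3424697816371918), (0.052238088101148605, 0.05221588909626007), 79.82652282714844)
119
[ 0.98584425 -0.16766362  0.53314966 -0.31501293]
t 0.55 pos [0.1834 0.4919 0.2313] w 0.0857 F [0.6 0.  0.4] q [ 1.09  0.05  0.1   1.62 -0.    1.44]
tilt 0.0 yaw_y 69.56 units tool xyz [-17.16 -14.82   3.25]
turn units [ 0.   -0.   15.91]
```

Emit:
{"method": "arm_command", "body": {"commands": [[[0,0,0,-1,-0.86,0,1],[0,0,0,-1,-0.86,0,1],[0,0,0,-1,-0.86,0,1],[0,0,0,-1,-0.86,0,1],[0,0,0,-1,-0.86,0,1],[0,0,0,-1,-0.86,0,1],[0,0,0,-1,-0.86,0,1],[0,0,0,-1,-0.86,0,1]]]}}

```text
time: 1.22
position: [0.3132, 0.2581, 0.2298]
tcp_rot: [0.535, 3.095, 0.005]
contact_force: [1.0, 0.6, 0.7]
gripper_width: 0.0855
```

Emit:
{"method": "arm_command", "body": {"commands": [[[0,0,0,-1,-0.86,0,1],[0,0,0,-1,-0.86,0,1],[0,0,0,-1,-0.86,0,1],[0,0,0,-1,-0.86,0,1],[0,0,0,-1,-0.86,0,1],[0,0,0,-1,-0.86,0,1],[0,0,0,-1,-0.86,0,1],[0,0,0,-1,-0.86,0,1]]]}}

```text
time: 1.88
position: [0.4487, 0.0164, 0.232]
tcp_rot: [0.533, 3.087, 0.011]
contact_force: [0.6, -0.0, 0.0]
gripper_width: 0.0854
```

Emit:
{"method": "arm_command", "body": {"commands": [[[0,0,1,0,0,0,1],[0,0,1,0,0,0,1],[0,0,1,0,0,0,1],[0,0,1,0,0,0,1],[0,0,1,0,0,0,1],[0,0,1,0,0,0,1],[0,0,1,0,0,0,1],[0,0,1,0,0,0,1]]]}}

```text
time: 2.55
position: [0.4524, 0.007, 0.2317]
tcp_rot: [1.621, 2.681, 0.013]
contact_force: [-0.7, 0.6, 0.1]
gripper_width: 0.0855
```

Emit:
{"method": "arm_command", "body": {"commands": [[[0,0,1,0,0,0,1],[0,0,1,0,0,0,1],[0,0,1,0,0,0,1],[0,0,1,0,0,0,1],[0,0,1,0,0,0,1],[0,0,1,0,0,0,1],[0,0,1,0,0,0,1],[0,0,0.9,0,0,0,1]]]}}

```text
time: 3.22
position: [0.4525, 0.0069, 0.2328]
tcp_rot: [2.468, 1.932, 0.019]
contact_force: [-0.6, 0.2, 0.3]
gripper_width: 0.085
```

```bash
python3 - <<'E'
from h import *
plan([.456,-.005,.15],np.radians(-10))
im,d=arm.get_image("wrist"); cv2.imwrite("pics/w1.png",cv2.resize(im[:,:,::-1],(800,600)))
E
```

```text
t 3.22 pos [0.4525 0.0069 0.2328] w 0.085 F [-0.6  0.2  0.3] q [-0.14 -0.15 -0.09  1.62  0.    1.68]
tilt 0.8 yaw_y -13.91 units tool xyz [-0.44  0.21  3.31]
turn units [ 0.15 -0.05 -0.78]
```

View pics/w1.png

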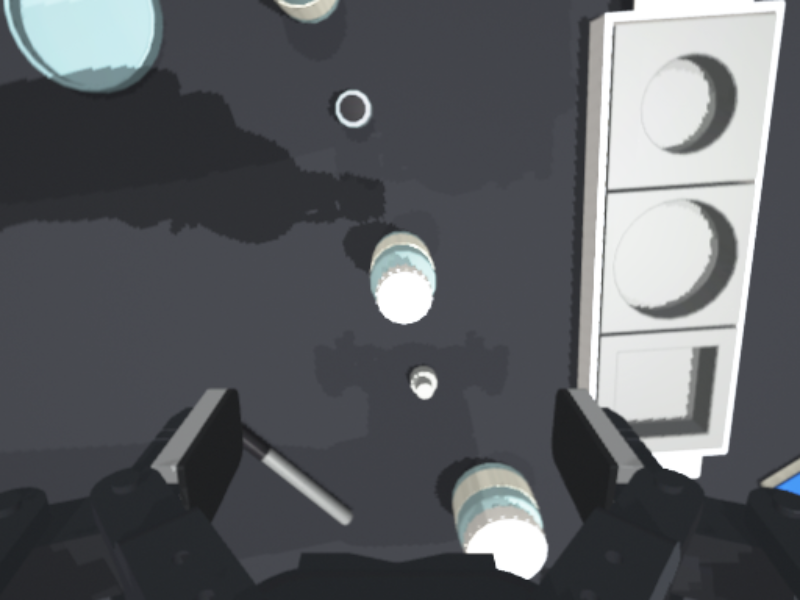

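The wrist view shows the capped tall bottle at (403,275), centred between the jaws left to right. I will align and cross-check its position from wrist depth.

Emit:
{"method": "arm_command", "body": {"commands": [[[0.15,0,-0.78,-0.44,0.2,0.8,1],[0,0,0,0,0,0.8,1],[0,0,0,0,0,0.8,1],[0,0,0,0,0,0.6,1],[0,0,0,0,0,0,1],[0,0,0,0,0,0,1],[0,0,0,0,0,0,1],[0,0,0,0,0,0,1]]]}}

```text
time: 3.93
position: [0.4573, -0.0055, 0.1591]
tcp_rot: [2.392, 2.032, 0.013]
contact_force: [0.3, -0.3, 0.3]
gripper_width: 0.0855
```

```bash
cat >> h.py <<'E'
def wr(z0,z1,near,r=.05,tag=None):
    cal=arm.get_calibration("wrist"); im,d=arm.get_image("wrist"); np.savez("w.npz",im=im,d=d,**cal)
    if tag: cv2.imwrite(f"pics/{tag}.png",cv2.resize(im[:,:,::-1],(800,600)))
    im,d,P=cloud("w.npz"); m=(d>0)&(P[...,2]>z0)&(P[...,2]<z1)&(np.hypot(P[...,0]-near[0],P[...,1]-near[1])<r)
    p=P[m]; 
    if len(p)<10: print('few',len(p)); return
    print(len(p),'mean',p.mean(0).round(4),'rect',np.round(np.hstack([*cv2.minAreaRect(p[:,:2].astype(np.float32))]),4),'circ',np.round(np.hstack([*cv2.minEnclosingCircle(p[:,:2].astype(np.float32))]),4))
E
python3 - <<'E'
from h import *
plan([.456,-.005,.034],np.radians(-10))
wr(.094,.106,(.456,-.005),.03)
E
```

```text
t 3.93 pos [ 0.4573 -0.0055  0.1591] w 0.0855 F [ 0.3 -0.3  0.3] q [-0.16 -0.14 -0.23  1.48  0.    1.57]
tilt 0.51 yaw_y -9.31 units tool xyz [-0.01 -0.09  5.  ]
turn units [ 0.08 -0.06  0.14]
1698 mean [ 0.4556 -0.0034  0.0989] rect [ 4.5520e-01 -4.1000e-03  3.0400e-02  2.9900e-02  2.3786e+01] circ [ 0.4554 -0.0048  0.0157]
```

Emit:
{"method": "arm_command", "body": {"commands": [[[0.08,-0.06,0.14,0,-0.08,0.7,1],[0,0,0,0,0,0.7,1],[0,0,0,0,0,0.7,1],[0,0,0,0,0,0.7,1],[0,0,0,0,0,0.7,1],[0,0,0,0,0,0.7,1],[0,0,0,0,0,0.6,1],[0,0,0,0,0,0.1,1]]]}}

```text
time: 4.65
position: [0.4676, -0.0067, 0.0457]
tcp_rot: [2.388, 2.009, 0.027]
contact_force: [-0.7, -1.1, 0.2]
gripper_width: 0.0853
```

```bash
python3 - <<'E'
from h import *
plan([.4555,-.0045,.034],np.radians(-10))
E
```

```text
t 4.65 pos [ 0.4676 -0.0067  0.0457] w 0.0853 F [-0.7 -1.1  0.2] q [-0.16 -0.09 -0.41  1.23 -0.    1.59]
tilt 1.54 yaw_y -9.87 units tool xyz [ 0.   -0.5   0.46]
turn units [0.31 0.   0.03]
```

Emit:
{"method": "arm_command", "body": {"commands": [[[0.3,0,0.03,0,-0.5,0.2,1],[0,0,0,0,0,0.2,1],[0,0,0,0,0,0.1,1],[0,0,0,0,0,0,1],[0,0,0,0,0,0,1],[0,0,0,0,0,0,1],[0,0,0,0,0,0,1],[0,0,0,0,0,0,1]]]}}

```text
time: 5.32
position: [0.4587, -0.0049, 0.0379]
tcp_rot: [2.402, 2.016, 0.008]
contact_force: [-0.2, 0.1, -0.0]
gripper_width: 0.0853
```

```bash
python3 - <<'E'
from h import *
plan([.4555,-.0045,.034],np.radians(-10))
E
```

```text
t 5.32 pos [ 0.4587 -0.0049  0.0379] w 0.0853 F [-0.2  0.1 -0. ] q [-0.16 -0.08 -0.42  1.23 -0.    1.59]
tilt 0.42 yaw_y -9.99 units tool xyz [-0.01 -0.13  0.15]
turn units [ 0.08 -0.    0.  ]
```

Emit:
{"method": "arm_command", "body": {"commands": [[[0.08,0,0,0,-0.13,0.1,1],[0,0,0,0,0,0,0.6],[0,0,0,0,0,0,0.45],[0,0,0,0,0,0,0.3],[0,0,0,0,0,0,0.2],[0,0,0,0,0,0,0],[0,0,0,0,0,0,0],[0,0,0,0,0,0,0]]]}}

```text
time: 5.98
position: [0.456, -0.0044, 0.0362]
tcp_rot: [2.406, 2.019, 0.002]
contact_force: [-0.4, -0.3, 0.2]
gripper_width: 0.0389
```

Emit:
{"method": "arm_command", "body": {"commands": [[[0,0,0,0,0,0,0],[0,0,0,0,0,0,0],[0,0,0,0,0,-0.3,0],[0,0,0,0,0,-0.5,0],[0,0,0,0,0,-0.7,0],[0,0,0,0,0,-0.7,0],[0,0,0,0,0,-0.3,0],[0,0,0,0,0,0,0]]]}}

```text
time: 6.65
position: [0.4527, -0.0039, 0.0995]
tcp_rot: [-2.403, -2.017, 0.006]
contact_force: [0.8, -0.2, -1.4]
gripper_width: 0.0384
```

```bash
python3 - <<'E'
from h import *
plan([.6543,.0527,.106],np.radians(-10))
im,d=arm.get_image("wrist"); cv2.imwrite("pics/w2.png",cv2.resize(im[:,:,::-1],(800,600)))
E
```

```text
t 6.65 pos [ 0.4527 -0.0039  0.0995] w 0.0384 F [ 0.8 -0.2 -1.4] q [-0.16 -0.12 -0.33  1.37  0.    1.59]
tilt 0.35 yaw_y -9.99 units tool xyz [ 3.63  7.55 -0.31]
turn units [-0.07  0.    0.  ]
```

View pics/w2.png

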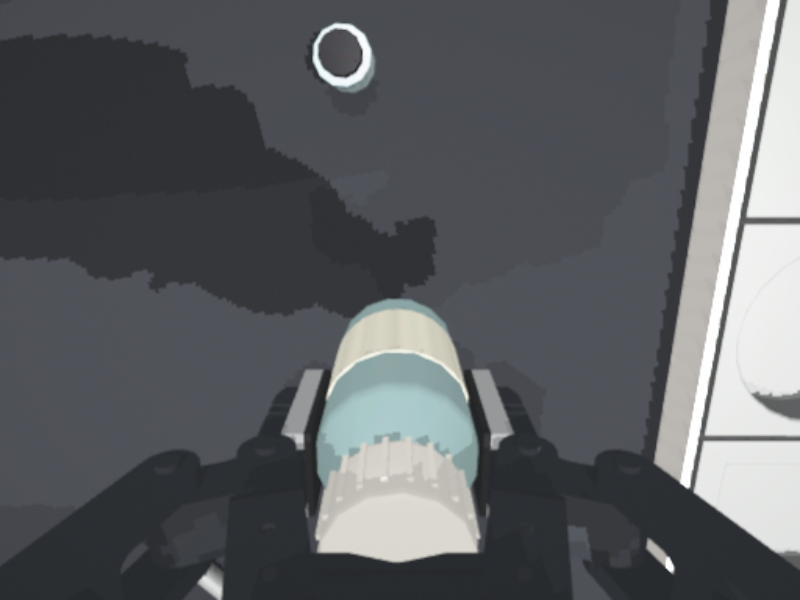

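The wrist view shows the tall bottle gripped and upright at (400,430) and lifted. Carry it to the narrow pocket.

Emit:
{"method": "arm_command", "body": {"commands": [[[0,0,0,0.2,0.5,0,0],[0,0,0,0.4,0.9,0,0],[0,0,0,0.5,0.95,0,0],[0,0,0,0.5,0.95,0,0],[0,0,0,0.5,0.95,0,0],[0,0,0,0.5,0.95,0,0],[0,0,0,0.5,0.95,0,0],[0,0,0,0.3,0.6,0,0]]]}}

```text
time: 7.37
position: [0.6324, 0.0521, 0.0857]
tcp_rot: [-2.398, -2.006, 0.026]
contact_force: [-0.3, -0.0, -1.0]
gripper_width: 0.0385
```

```bash
python3 - <<'E'
from h import *
plan([.6543,.0527,.08],np.radians(-10))
E
```

```text
t 7.37 pos [0.6324 0.0521 0.0857] w 0.0385 F [-0.3 -0.  -1. ] q [-0.02  0.37  0.19  1.41  0.    1.72]
tilt 1.28 yaw_y -10.18 units tool xyz [0.18 0.86 0.21]
turn units [-0.25  0.03 -0.04]
```

Emit:
{"method": "arm_command", "body": {"commands": [[[-0.25,0,0,0.15,0.5,0,0],[0,0,0,0.03,0.3,0,0],[0,0,0,0,0,0,0],[0,0,0,0,0,0,0],[0,0,0,0,0,0,0],[0,0,0,0,0,0,0],[0,0,0,0,0,0,0],[0,0,0,0,0,0,0]]]}}

```text
time: 8.03
position: [0.6503, 0.0535, 0.0768]
tcp_rot: [-2.406, -2.014, 0.016]
contact_force: [0.1, 0.4, -0.6]
gripper_width: 0.0386
```

```bash
python3 - <<'E'
from h import *
plan([.6543,.0527,.045],np.radians(-10))
wr(.02,.033,(.654,.053),.06,tag='w3')
im,d=arm.get_image("top"); cv2.imwrite("pics/t3.png",cv2.resize(im[120:260,180:380,::-1],(800,560)))
E
```

```text
t 8.03 pos [0.6503 0.0535 0.0768] w 0.0386 F [ 0.1  0.4 -0.6] q [-0.02  0.41  0.22  1.39 -0.    1.73]
tilt 0.61 yaw_y -10.13 units tool xyz [0.   0.17 1.27]
turn units [-0.11  0.06 -0.03]
14317 mean [0.658  0.0761 0.0275] rect [6.56400e-01 6.77000e-02 9.04000e-02 1.09600e-01 7.54462e+01] circ [0.654  0.053  0.0601]
```

View pics/w3.png

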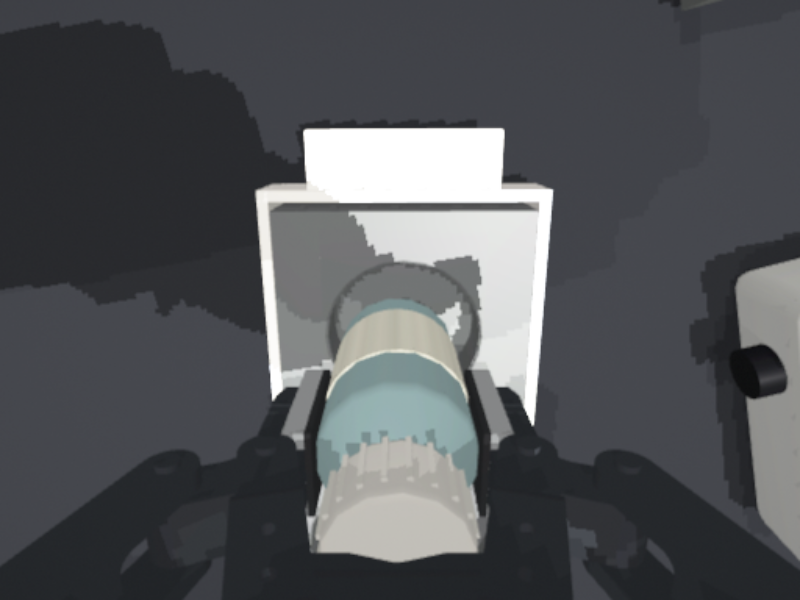

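The bottle sits over the narrow hole (ring at (405,320)), a few mm left. I lower it with a small +y correction.

Emit:
{"method": "arm_command", "body": {"commands": [[[-0.1,0.05,0,0,0.17,0,0],[0,0,0,0,0,0.2,0],[0,0,0,0,0,0.25,0],[0,0,0,0,0,0.25,0],[0,0,0,0,0,0.2,0],[0,0,0,0,0,0,0],[0,0,0,0,0,0,0],[0,0,0,0,0,0,0]]]}}

```text
time: 8.8
position: [0.6547, 0.0525, 0.0516]
tcp_rot: [2.409, 2.016, -0.0]
contact_force: [0.0, -0.4, -0.4]
gripper_width: 0.0387
```

```bash
python3 - <<'E'
from h import *
plan([.6543,.0527,.0445],np.radians(-10))
E
```

```text
t 8.8 pos [0.6547 0.0525 0.0516] w 0.0387 F [ 0.  -0.4 -0.4] q [-0.02  0.42  0.18  1.33 -0.    1.73]
tilt 0.02 yaw_y -10.14 units tool xyz [ 0.   -0.02  0.28]
turn units [ 0.    0.   -0.03]
```

Emit:
{"method": "arm_command", "body": {"commands": [[[0,0,0,0,0,0.1,0],[0,0,0,0,0,0.1,0],[0,0,0,0,0,0.05,0],[0,0,0,0,0,0.03,0],[0,0,0,0,0,0,0],[0,0,0,0,0,0,0],[0,0,0,0,0,0,0],[0,0,0,0,0,0,0]]]}}

```text
time: 9.47
position: [0.6553, 0.0527, 0.0446]
tcp_rot: [2.408, 2.016, 0.001]
contact_force: [-0.7, -0.1, -0.7]
gripper_width: 0.0388
```

```bash
python3 - <<'E'
from h import *
plan([.6543,.0527,.0445],np.radians(-10))
E
```

```text
t 9.47 pos [0.6553 0.0527 0.0446] w 0.0388 F [-0.7 -0.1 -0.7] q [-0.02  0.42  0.17  1.32 -0.    1.73]
tilt 0.09 yaw_y -10.12 units tool xyz [-0.01 -0.04  0.  ]
turn units [ 0.02  0.   -0.02]
```

Emit:
{"method": "arm_command", "body": {"commands": [[[0,0,0,0,0,0.04,0],[0,0,0,0,0,0.04,0],[0,0,0,0,0,0,0],[0,0,0,0,0,0,0],[0,0,0,0,0,0,0],[0,0,0,0,0,0,0],[0,0,0,0,0,0,0],[0,0,0,0,0,0,0]]]}}

```text
time: 10.13
position: [0.6561, 0.0526, 0.0442]
tcp_rot: [2.407, 2.015, 0.004]
contact_force: [0.4, 0.1, -0.3]
gripper_width: 0.0385
```

Downward motion has nearly stopped, so the bottle is likely on the floor. Open gently, pause, then rise.

Emit:
{"method": "arm_command", "body": {"commands": [[[0,0,0,0,0,0,0.5],[0,0,0,0,0,0,0.55],[0,0,0,0,0,0,0.6],[0,0,0,0,0,0,0.7],[0,0,0,0,0,0,0.8],[0,0,0,0,0,0,1],[0,0,0,0,0,0,1],[0,0,0,0,0,0,1]]]}}

```text
time: 10.8
position: [0.6567, 0.0526, 0.0445]
tcp_rot: [2.406, 2.014, 0.006]
contact_force: [-0.5, -0.0, -0.9]
gripper_width: 0.0851
```

Emit:
{"method": "arm_command", "body": {"commands": [[[0,0,0,0,0,-0.3,1],[0,0,0,0,0,-0.6,1],[0,0,0,0,0,-0.8,1],[0,0,0,0,0,-0.8,1],[0,0,0,0,0,-0.8,1],[0,0,0,0,0,-0.8,1],[0,0,0,0,0,-0.5,1],[0,0,0,0,0,0,1]]]}}

```text
time: 11.47
position: [0.6542, 0.0527, 0.1654]
tcp_rot: [2.408, 2.016, 0.001]
contact_force: [0.4, -0.8, 0.5]
gripper_width: 0.0851
```

```bash
python3 - <<'E'
from h import *
plan([.481,-.218,.16],np.radians(-10))
wr(.098,.118,(.6543,.0527),.035,tag='w4')
E
```

```text
t 11.47 pos [0.6542 0.0527 0.1654] w 0.0851 F [ 0.4 -0.8  0.5] q [-0.02  0.39  0.37  1.55 -0.    1.73]
tilt 0.05 yaw_y -10.12 units tool xyz [-11.88  -4.92   0.21]
turn units [ 0.01  0.   -0.02]
1798 mean [0.6562 0.0541 0.1066] rect [6.55900e-01 5.28000e-02 3.01000e-02 3.06000e-02 7.83269e+01] circ [0.656  0.0523 0.0159]
```

View pics/w4.png

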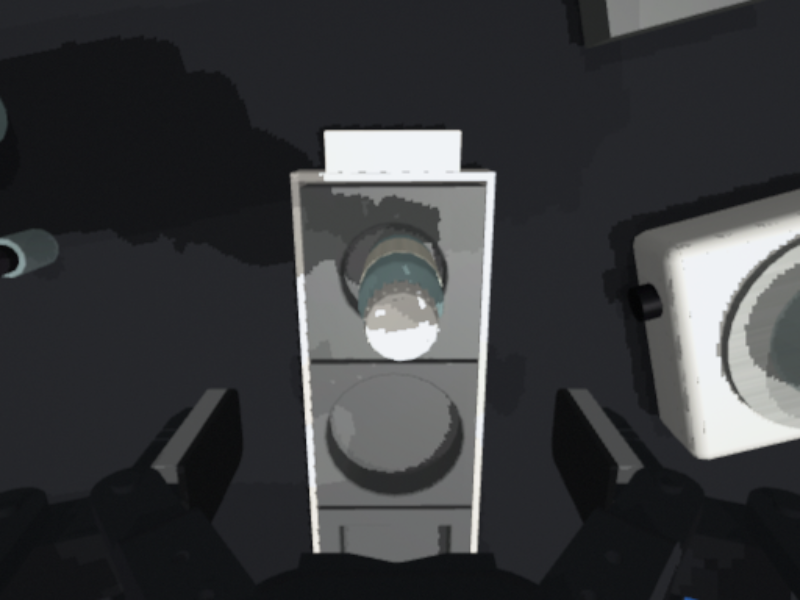

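The tall bottle stands in the narrow pocket (at (402,290)), about 2 mm off centre with its top at about 107 mm. Next, the jar.

Emit:
{"method": "arm_command", "body": {"commands": [[[0,0,0,-0.8,-0.33,0,1],[0,0,0,-0.9,-0.37,0,1],[0,0,0,-0.9,-0.37,0,1],[0,0,0,-0.9,-0.37,0,1],[0,0,0,-0.9,-0.37,0,1],[0,0,0,-0.9,-0.37,0,1],[0,0,0,-0.9,-0.37,0,1],[0,0,0,-0.9,-0.37,0,1]]]}}

```text
time: 12.18
position: [0.5456, -0.1095, 0.1544]
tcp_rot: [-2.392, -2.023, 0.007]
contact_force: [1.0, -0.3, -0.2]
gripper_width: 0.0858
```

Emit:
{"method": "arm_command", "body": {"commands": [[[0,0,0,-0.9,-0.37,0,1],[0,0,0,-0.9,-0.37,0,1],[0,0,0,-0.9,-0.37,0,1],[0,0,0,-0.9,-0.37,0,1],[0,0,0,-0.9,-0.37,0,1],[0,0,0,-0.3,-0.1,0,1],[0,0,0,0,0,0,1],[0,0,0,0,0,0,1]]]}}

```text
time: 12.85
position: [0.4657, -0.2251, 0.1439]
tcp_rot: [-2.387, -2.006, 0.018]
contact_force: [0.8, -1.1, -0.1]
gripper_width: 0.0854
```

```bash
python3 - <<'E'
from h import *
plan([.481,-.218,.12],np.radians(-10))
wr(.058,.073,(.481,-.218),.05,tag='w5')
E
```

```text
t 12.85 pos [ 0.4657 -0.2251  0.1439] w 0.0854 F [ 0.8 -1.1 -0.1] q [-0.58  0.06 -0.07  1.47 -0.    1.17]
tilt 1.51 yaw_y -9.92 units tool xyz [0.38 0.58 0.94]
turn units [-0.29 -0.08  0.02]
5457 mean [ 0.4806 -0.2171  0.0641] rect [ 4.80500e-01 -2.18000e-01  5.77000e-02  5.83000e-02  5.82529e+01] circ [ 0.4804 -0.2184  0.0299]
```

View pics/w5.png

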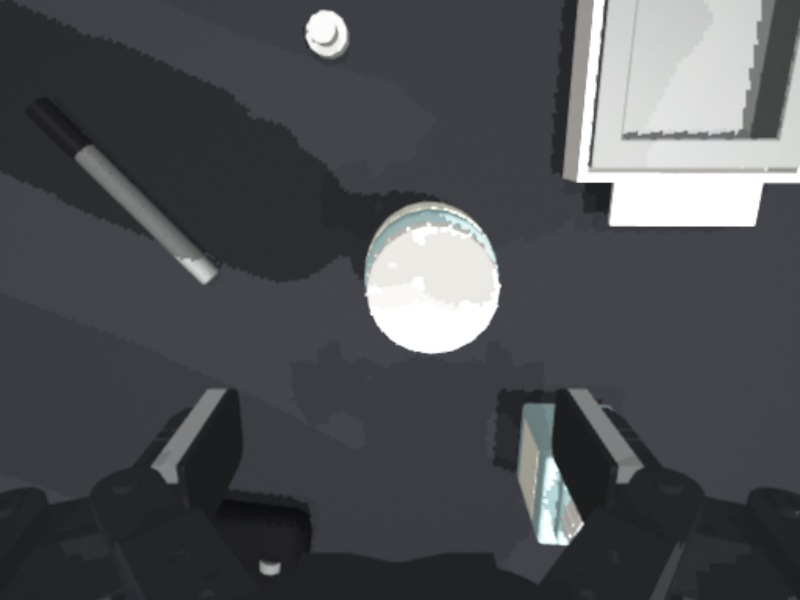

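The jar is at (432,280) and wrist depth agrees at (0.4805, -0.218). I align above it.

Emit:
{"method": "arm_command", "body": {"commands": [[[-0.29,-0.08,0,0.38,0.58,0,1],[0,0,0,0,0,0.3,1],[0,0,0,0,0,0.3,1],[0,0,0,0,0,0.2,1],[0,0,0,0,0,0,1],[0,0,0,0,0,0,1],[0,0,0,0,0,0,1],[0,0,0,0,0,0,1]]]}}

```text
time: 13.57
position: [0.4824, -0.2127, 0.1189]
tcp_rot: [-2.392, -2.027, 0.003]
contact_force: [0.3, 0.4, -0.1]
gripper_width: 0.0856
```

```bash
python3 - <<'E'
from h import *
plan([.4805,-.218,.027],np.radians(-10))
E
```

```text
t 13.57 pos [ 0.4824 -0.2127  0.1189] w 0.0856 F [ 0.3  0.4 -0.1] q [-0.54  0.06 -0.11  1.41  0.    1.19]
tilt 0.35 yaw_y -9.45 units tool xyz [-0.23 -0.02  3.68]
turn units [-0.06 -0.03  0.11]
```

Emit:
{"method": "arm_command", "body": {"commands": [[[-0.06,-0.03,0.11,-0.23,-0.05,0.2,1],[0,0,0,0,-0.05,0.3,1],[0,0,0,0,-0.05,0.3,1],[0,0,0,0,-0.05,0.3,1],[0,0,0,0,-0.05,0.3,1],[0,0,0,0,0,0.1,1],[0,0,0,0,0,0,1],[0,0,0,0,0,0,1]]]}}

```text
time: 14.23
position: [0.4734, -0.2184, 0.0769]
tcp_rot: [-2.409, -2.016, 0.001]
contact_force: [0.2, 0.7, -0.5]
gripper_width: 0.0851
```

```bash
python3 - <<'E'
from h import *
plan([.4805,-.218,.027],np.radians(-10))
E
```

```text
t 14.23 pos [ 0.4734 -0.2184  0.0769] w 0.0851 F [ 0.2  0.7 -0.5] q [-0.56  0.06 -0.19  1.32 -0.    1.19]
tilt 0.05 yaw_y -10.16 units tool xyz [0.07 0.28 2.  ]
turn units [-0.01  0.   -0.03]
```

Emit:
{"method": "arm_command", "body": {"commands": [[[0,0,0,0.07,0.28,0,1],[0,0,0,0,0,0.3,1],[0,0,0,0,0,0.3,1],[0,0,0,0,0,0.3,1],[0,0,0,0,0,0.3,1],[0,0,0,0,0,0.3,1],[0,0,0,0,0,0.2,1],[0,0,0,0,0,0,1]]]}}

```text
time: 14.9
position: [0.4824, -0.2179, 0.0304]
tcp_rot: [2.408, 2.016, -0.0]
contact_force: [0.1, 0.4, -0.6]
gripper_width: 0.0854
```

```bash
python3 - <<'E'
from h import *
plan([.4805,-.218,.027],np.radians(-10))
E
```

```text
t 14.9 pos [ 0.4824 -0.2179  0.0304] w 0.0854 F [ 0.1  0.4 -0.6] q [-0.55  0.11 -0.24  1.22 -0.    1.2 ]
tilt 0.06 yaw_y -10.12 units tool xyz [-0.02 -0.07  0.13]
turn units [ 0.01  0.01 -0.02]
```

Emit:
{"method": "arm_command", "body": {"commands": [[[0,0,0,0,-0.07,0.13,1],[0,0,0,0,0,0,1],[0,0,0,0,0,0,0.75],[0,0,0,0,0,0,0.65],[0,0,0,0,0,0,0.5],[0,0,0,0,0,0,0.3],[0,0,0,0,0,0,0],[0,0,0,0,0,0,0]]]}}

```text
time: 15.57
position: [0.481, -0.218, 0.0279]
tcp_rot: [2.407, 2.015, 0.001]
contact_force: [0.2, -0.5, -2.6]
gripper_width: 0.0613
```

Emit:
{"method": "arm_command", "body": {"commands": [[[0,0,0,0,0,0,0],[0,0,0,0,0,0,0],[0,0,0,0,0,-0.2,0],[0,0,0,0,0,-0.4,0],[0,0,0,0,0,-0.6,0],[0,0,0,0,0,-0.6,0],[0,0,0,0,0,-0.3,0],[0,0,0,0,0,0,0]]]}}

```text
time: 16.23
position: [0.4795, -0.217, 0.0832]
tcp_rot: [-2.408, -2.016, 0.001]
contact_force: [1.2, 1.1, -1.1]
gripper_width: 0.0614
```

```bash
python3 - <<'E'
from h import *
plan([.638,-.0455,.085],np.radians(-10))
im,d=arm.get_image("wrist"); cv2.imwrite("pics/w6.png",cv2.resize(im[:,:,::-1],(800,600)))
E
```

```text
t 16.23 pos [ 0.4795 -0.217   0.0832] w 0.0614 F [ 1.2  1.1 -1.1] q [-0.55  0.07 -0.17  1.33 -0.    1.2 ]
tilt 0.08 yaw_y -10.13 units tool xyz [ 7.87  5.04 -0.08]
turn units [-0.02  0.   -0.03]
```

View pics/w6.png

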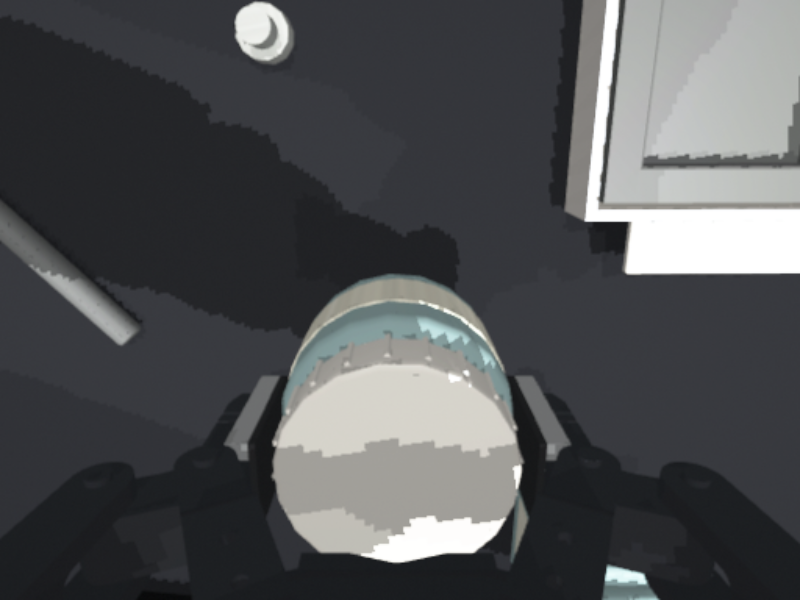

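The jar is held upright at (398,440). Carry it to the wide pocket.

Emit:
{"method": "arm_command", "body": {"commands": [[[0,0,0,0.3,0.2,-0.1,0],[0,0,0,0.7,0.45,-0.1,0],[0,0,0,0.8,0.5,0,0],[0,0,0,0.8,0.5,0,0],[0,0,0,0.8,0.5,0,0],[0,0,0,0.8,0.5,0,0],[0,0,0,0.8,0.5,0,0],[0,0,0,0.5,0.3,0,0]]]}}

```text
time: 16.95
position: [0.5911, -0.0904, 0.0825]
tcp_rot: [-2.41, -2.002, 0.006]
contact_force: [-0.4, -1.1, -0.3]
gripper_width: 0.0613
```

```bash
python3 - <<'E'
from h import *
plan([.638,-.0455,.075],np.radians(-10))
E
```

```text
t 16.95 pos [ 0.5911 -0.0904  0.0825] w 0.0613 F [-0.4 -1.1 -0.3] q [-0.26  0.26  0.04  1.36  0.    1.49]
tilt 0.5 yaw_y -10.56 units tool xyz [2.11 1.52 0.29]
turn units [-0.1  -0.03 -0.11]
```

Emit:
{"method": "arm_command", "body": {"commands": [[[-0.1,0,-0.1,0.5,0.4,-0.1,0],[0,0,0,0.5,0.4,0,0],[0,0,0,0.5,0.35,0,0],[0,0,0,0.4,0.25,0,0],[0,0,0,0.1,0.1,0,0],[0,0,0,0,0,0,0],[0,0,0,0,0,0,0],[0,0,0,0,0,0,0]]]}}

```text
time: 17.62
position: [0.6379, -0.0369, 0.077]
tcp_rot: [-2.391, -2.02, 0.006]
contact_force: [-0.4, -0.6, -1.3]
gripper_width: 0.0613
```

```bash
python3 - <<'E'
from h import *
plan([.638,-.0455,.042],np.radians(-10))
im,d=arm.get_image("wrist"); cv2.imwrite("pics/w7.png",cv2.resize(im[:,:,::-1],(800,600)))
E
```

```text
t 17.62 pos [ 0.6379 -0.0369  0.077 ] w 0.0613 F [-0.4 -0.6 -1.3] q [-0.17  0.37  0.17  1.38  0.    1.57]
tilt 0.7 yaw_y -9.61 units tool xyz [-0.34  0.08  1.4 ]
turn units [-0.13 -0.05  0.08]
```

View pics/w7.png

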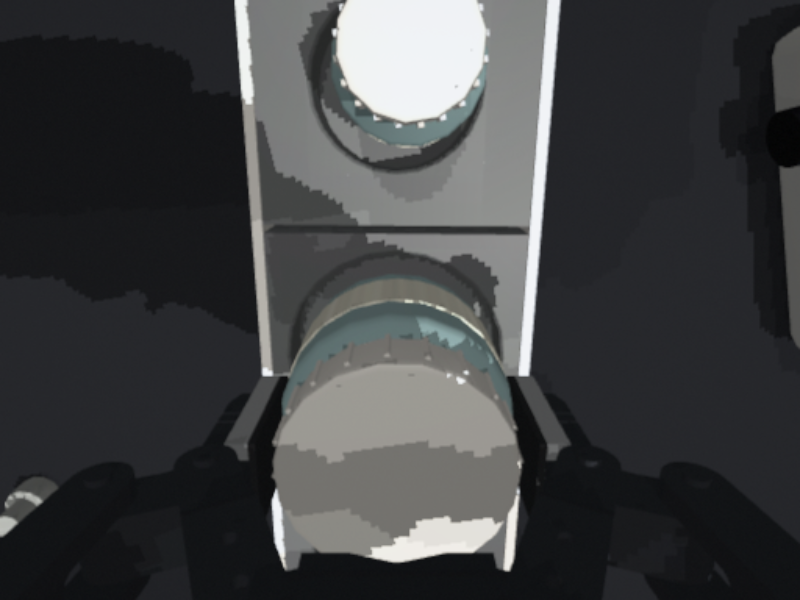

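Lateral centring looks good. I correct -x by 8 mm, then lower.

Emit:
{"method": "arm_command", "body": {"commands": [[[-0.13,-0.05,0.08,-0.34,0.08,0,0],[0,0,0,0,0,0,0],[0,0,0,0,0,0,0],[0,0,0,0,0,0,0],[0,0,0,0,0,0.2,0],[0,0,0,0,0,0.2,0],[0,0,0,0,0,0,0],[0,0,0,0,0,0,0]]]}}

```text
time: 18.33
position: [0.6369, -0.0501, 0.0668]
tcp_rot: [2.412, 2.011, 0.001]
contact_force: [0.4, -0.2, -1.4]
gripper_width: 0.0615
```

```bash
python3 - <<'E'
from h import *
plan([.638,-.0455,.037],np.radians(-10))
E
```

```text
t 18.33 pos [ 0.6369 -0.0501  0.0668] w 0.0615 F [ 0.4 -0.2 -1.4] q [-0.18  0.36  0.14  1.34 -0.    1.57]
tilt 0.11 yaw_y -10.36 units tool xyz [0.19 0.01 1.19]
turn units [ 0.02  0.01 -0.07]
```

Emit:
{"method": "arm_command", "body": {"commands": [[[0,0,-0.07,0.17,0,0,0],[0,0,0,0,0,0.2,0],[0,0,0,0,0,0.2,0],[0,0,0,0,0,0.2,0],[0,0,0,0,0,0.2,0],[0,0,0,0,0,0.1,0],[0,0,0,0,0,0,0],[0,0,0,0,0,0,0]]]}}

```text
time: 19.0
position: [0.637, -0.0446, 0.0404]
tcp_rot: [-2.405, -2.021, 0.002]
contact_force: [-0.6, 0.5, -0.3]
gripper_width: 0.0609
```

```bash
python3 - <<'E'
from h import *
plan([.638,-.0455,.036],np.radians(-10))
E
```

```text
t 19.0 pos [ 0.637  -0.0446  0.0404] w 0.0609 F [-0.6  0.5 -0.3] q [-0.17  0.38  0.11  1.3  -0.    1.57]
tilt 0.06 yaw_y -9.9 units tool xyz [-0.03  0.04  0.17]
turn units [-0.01  0.01  0.02]
```

Emit:
{"method": "arm_command", "body": {"commands": [[[0,0,0,0,0.03,0.08,0],[0,0,0,0,0,0.07,0],[0,0,0,0,0,0.05,0],[0,0,0,0,0,0.03,0],[0,0,0,0,0,0,0],[0,0,0,0,0,0,0],[0,0,0,0,0,0,0],[0,0,0,0,0,0,0]]]}}

```text
time: 19.67
position: [0.6388, -0.0451, 0.0356]
tcp_rot: [2.404, 2.02, 0.001]
contact_force: [-0.0, -0.0, -1.5]
gripper_width: 0.0611
```

```bash
python3 - <<'E'
from h import *
plan([.638,-.0455,.036],np.radians(-10))
E
```

```text
t 19.67 pos [ 0.6388 -0.0451  0.0356] w 0.0611 F [-0.  -0.  -1.5] q [-0.17  0.39  0.1   1.29 -0.    1.57]
tilt 0.11 yaw_y -9.92 units tool xyz [-0.02 -0.03 -0.01]
turn units [0.02 0.01 0.02]
```

Emit:
{"method": "arm_command", "body": {"commands": [[[0,0,0,0,0,0.04,0],[0,0,0,0,0,0,0],[0,0,0,0,0,0,0.7],[0,0,0,0,0,0,0.75],[0,0,0,0,0,0,0.8],[0,0,0,0,0,0,0.9],[0,0,0,0,0,0,1],[0,0,0,0,0,0,1]]]}}

```text
time: 20.33
position: [0.6398, -0.0453, 0.0357]
tcp_rot: [2.402, 2.019, 0.003]
contact_force: [0.3, 0.7, 0.4]
gripper_width: 0.0855
```

Emit:
{"method": "arm_command", "body": {"commands": [[[0,0,0,0,0,0,1],[0,0,0,0,0,-0.3,1],[0,0,0,0,0,-0.5,1],[0,0,0,0,0,-0.8,1],[0,0,0,0,0,-0.8,1],[0,0,0,0,0,-0.8,1],[0,0,0,0,0,-0.8,1],[0,0,0,0,0,-0.3,1]]]}}

```text
time: 21.0
position: [0.6374, -0.0447, 0.1501]
tcp_rot: [2.405, 2.021, -0.001]
contact_force: [0.6, -0.7, 1.1]
gripper_width: 0.0857
```

```bash
python3 - <<'E'
from h import *
plan([.543,-.3423,.15],np.radians(-10))
wr(.062,.083,(.638,-.0455),.05,tag='w8')
E
```

```text
t 21.0 pos [ 0.6374 -0.0447  0.1501] w 0.0857 F [ 0.6 -0.7  1.1] q [-0.17  0.34  0.28  1.5  -0.    1.57]
tilt 0.05 yaw_y -9.92 units tool xyz [-1.237e+01 -1.670e+00  1.000e-02]
turn units [0.   0.01 0.02]
5422 mean [ 0.6394 -0.0443  0.072 ] rect [ 0.6389 -0.0463  0.0587  0.0583 40.6656] circ [ 0.6389 -0.0465  0.0298]
```

View pics/w8.png

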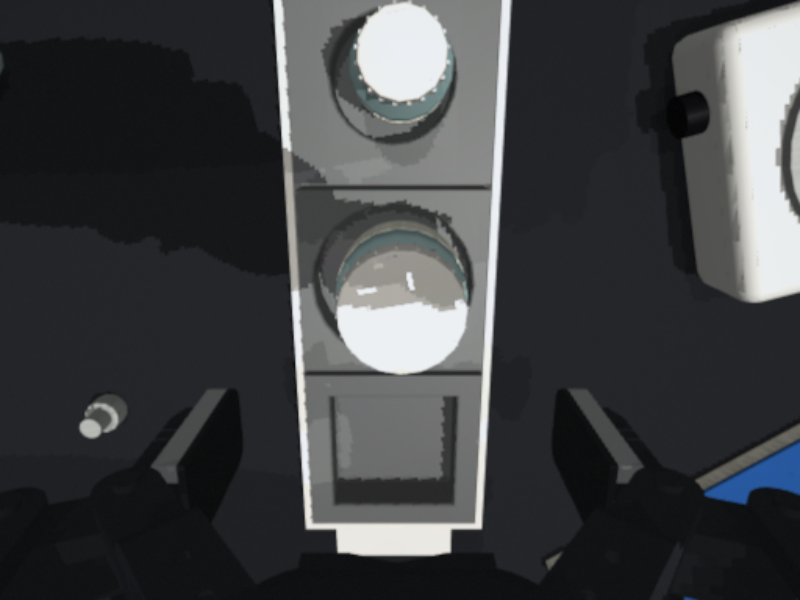

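The jar sits in the wide pocket (cap at (402,305)), within 2 mm, with its top at about 73 mm. Next, the square bottle.

Emit:
{"method": "arm_command", "body": {"commands": [[[0,0,0,-0.6,-0.1,-0.2,1],[0,0,0,-0.8,-0.11,-0.2,1],[0,0,0,-0.9,-0.12,0,1],[0,0,0,-0.9,-0.12,0,1],[0,0,0,-0.9,-0.12,0,1],[0,0,0,-0.9,-0.12,0,1],[0,0,0,-0.9,-0.12,0,1],[0,0,0,-0.9,-0.12,0,1]]]}}

```text
time: 21.72
position: [0.5812, -0.2147, 0.159]
tcp_rot: [-2.396, -2.03, 0.003]
contact_force: [-0.3, 0.0, 0.9]
gripper_width: 0.0853
```

Emit:
{"method": "arm_command", "body": {"commands": [[[0,0,0,-0.9,-0.12,0,1],[0,0,0,-0.9,-0.12,0,1],[0,0,0,-0.9,-0.12,0,1],[0,0,0,-0.9,-0.12,0,1],[0,0,0,-0.6,-0.1,0,1],[0,0,0,-0.3,0,0,1],[0,0,0,0,0,0,1],[0,0,0,0,0,0,1]]]}}

```text
time: 22.38
position: [0.5345, -0.3371, 0.1505]
tcp_rot: [-2.398, -2.007, 0.017]
contact_force: [0.5, 0.4, -0.6]
gripper_width: 0.0855
```

```bash
python3 - <<'E'
from h import *
plan([.543,-.3423,.13],np.radians(-10))
wr(.08,.092,(.543,-.342),.04,tag='w9')
im,d,P=cloud("w.npz")
m=(d>0)&(P[...,2]>.05)&(P[...,2]<.064)&(np.hypot(P[...,0]-.543,P[...,1]+.342)<.045)
print(cv2.minAreaRect(P[m][:,:2].astype(np.float32)))
E
```

```text
t 22.38 pos [ 0.5345 -0.3371  0.1505] w 0.0855 F [ 0.5  0.4 -0.6] q [-0.66  0.35  0.28  1.52 -0.01  1.08]
tilt 1.06 yaw_y -10.13 units tool xyz [-0.14  0.39  0.81]
turn units [-0.21 -0.01 -0.03]
2227 mean [ 0.5429 -0.3417  0.0841] rect [ 5.43000e-01 -3.42000e-01  3.61000e-02  3.55000e-02  3.96735e+01] circ [ 0.5427 -0.3424  0.0187]
((0.5427945256233215, -0.3428661525249481), (0.05228234827518463, 0.052183281630277634), 79.29236602783203)
```

View pics/w9.png

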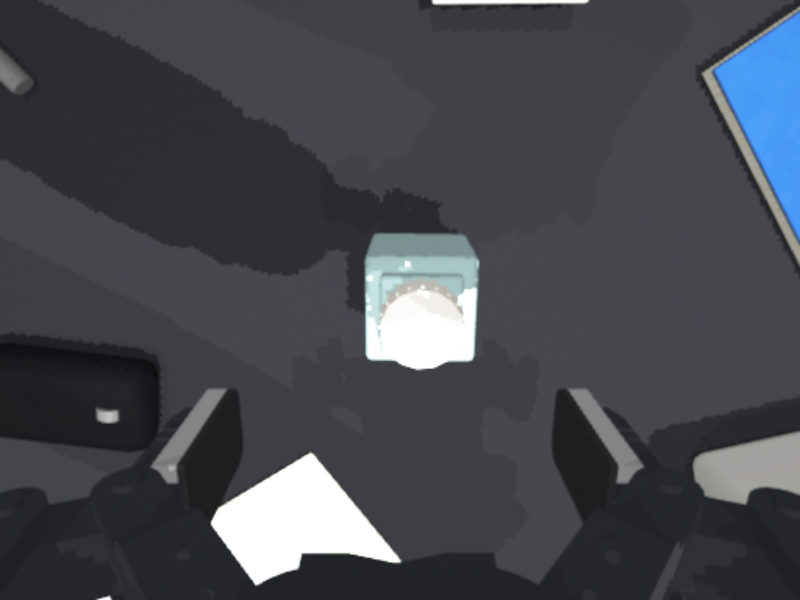

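The square bottle is at (421,300) and square to the jaws; wrist and top agree. Align and descend.

Emit:
{"method": "arm_command", "body": {"commands": [[[-0.2,0,-0.03,-0.14,0.37,0.1,1],[0,0,0,0,0,0.3,1],[0,0,0,0,0,0.3,1],[0,0,0,0,0,0.3,1],[0,0,0,0,0,0.2,1],[0,0,0,0,0,0,1],[0,0,0,0,0,0,1],[0,0,0,0,0,0,1]]]}}

```text
time: 23.1
position: [0.5453, -0.3364, 0.1151]
tcp_rot: [-2.394, -2.027, -0.002]
contact_force: [0.2, -0.7, 0.3]
gripper_width: 0.0857
```

```bash
python3 - <<'E'
from h import *
plan([.543,-.3423,.03],np.radians(-10.2))
E
```

```text
t 23.1 pos [ 0.5453 -0.3364  0.1151] w 0.0857 F [ 0.2 -0.7  0.3] q [-0.66  0.36  0.23  1.44  0.    1.08]
tilt 0.25 yaw_y -9.49 units tool xyz [-0.26 -0.04  3.4 ]
turn units [-0.03 -0.04  0.14]
```

Emit:
{"method": "arm_command", "body": {"commands": [[[0,0,0.14,-0.26,-0.04,0,1],[0,0,0,0,0,0,1],[0,0,0,0,0,0.3,1],[0,0,0,0,0,0.3,1],[0,0,0,0,0,0.3,1],[0,0,0,0,0,0.3,1],[0,0,0,0,0,0.1,1],[0,0,0,0,0,0,1]]]}}

```text
time: 23.77
position: [0.5432, -0.3441, 0.0802]
tcp_rot: [-2.411, -2.011, -0.003]
contact_force: [-0.2, 0.7, 0.1]
gripper_width: 0.0855
```

```bash
python3 - <<'E'
from h import *
plan([.543,-.3423,.03],np.radians(-10.2))
E
```

```text
t 23.77 pos [ 0.5432 -0.3441  0.0802] w 0.0855 F [-0.2  0.7  0.1] q [-0.67  0.37  0.18  1.38  0.    1.08]
tilt 0.16 yaw_y -10.32 units tool xyz [ 0.06 -0.02  2.01]
turn units [-0.   -0.03 -0.02]
```

Emit:
{"method": "arm_command", "body": {"commands": [[[0,0,0,0.05,0,0.2,1],[0,0,0,0,0,0.3,1],[0,0,0,0,0,0.3,1],[0,0,0,0,0,0.3,1],[0,0,0,0,0,0.3,1],[0,0,0,0,0,0.3,1],[0,0,0,0,0,0.2,1],[0,0,0,0,0,0,1]]]}}

```text
time: 24.43
position: [0.543, -0.3418, 0.0265]
tcp_rot: [-2.409, -2.011, -0.002]
contact_force: [0.3, 0.3, -0.3]
gripper_width: 0.0855
```

```bash
python3 - <<'E'
from h import *
plan([.543,-.3423,.028],np.radians(-10.2))
E
```

```text
t 24.43 pos [ 0.543  -0.3418  0.0265] w 0.0855 F [ 0.3  0.3 -0.3] q [-0.67  0.4   0.1   1.28  0.    1.08]
tilt 0.24 yaw_y -10.29 units tool xyz [-0.02  0.   -0.06]
turn units [-0.02 -0.04 -0.02]
```

Emit:
{"method": "arm_command", "body": {"commands": [[[0,0,0,0,0,-0.06,1],[0,0,0,0,0,0,0.75],[0,0,0,0,0,0,0.6],[0,0,0,0,0,0,0.5],[0,0,0,0,0,0,0.3],[0,0,0,0,0,0,0],[0,0,0,0,0,0,0],[0,0,0,0,0,0,0]]]}}

```text
time: 25.1
position: [0.5435, -0.3423, 0.0291]
tcp_rot: [-2.41, -2.012, -0.003]
contact_force: [0.1, 0.3, -1.2]
gripper_width: 0.0508
```

Emit:
{"method": "arm_command", "body": {"commands": [[[0,0,0,0,0,0,0],[0,0,0,0,0,0,0],[0,0,0,0,0,-0.2,0],[0,0,0,0,0,-0.4,0],[0,0,0,0,0,-0.6,0],[0,0,0,0,0,-0.6,0],[0,0,0,0,0,-0.4,0],[0,0,0,0,0,0,0]]]}}

```text
time: 25.77
position: [0.5421, -0.3413, 0.0864]
tcp_rot: [-2.406, -2.009, -0.001]
contact_force: [0.5, -1.0, -1.4]
gripper_width: 0.0511
```

```bash
python3 - <<'E'
from h import *
plan([.620,-.1435,.085],np.radians(-10))
im,d=arm.get_image("wrist"); cv2.imwrite("pics/w10.png",cv2.resize(im[:,:,::-1],(800,600)))
E
```

```text
t 25.77 pos [ 0.5421 -0.3413  0.0864] w 0.0511 F [ 0.5 -1.  -1.4] q [-0.67  0.37  0.18  1.39  0.    1.08]
tilt 0.41 yaw_y -10.29 units tool xyz [8.34 1.65 0.09]
turn units [-0.06 -0.06 -0.06]
```

View pics/w10.png

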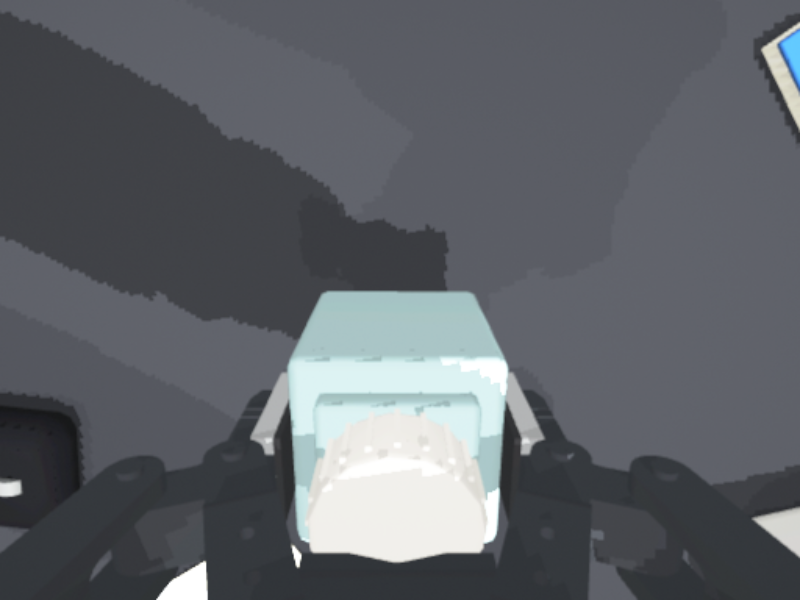

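The square bottle is held squarely at (398,410). Carry it to the square pocket.

Emit:
{"method": "arm_command", "body": {"commands": [[[0,0,0,0.3,0.1,0,0],[0,0,0,0.6,0.15,0,0],[0,0,0,0.8,0.15,0,0],[0,0,0,0.8,0.15,0,0],[0,0,0,0.8,0.15,0,0],[0,0,0,0.8,0.15,0,0],[0,0,0,0.8,0.15,0,0],[0,0,0,0.5,0.1,0,0]]]}}

```text
time: 26.48
position: [0.5934, -0.2016, 0.0794]
tcp_rot: [-2.401, -1.997, 0.001]
contact_force: [-0.1, 0.5, -2.0]
gripper_width: 0.0513
```

```bash
python3 - <<'E'
from h import *
plan([.620,-.1435,.08],np.radians(-10))
E
```

```text
t 26.48 pos [ 0.5934 -0.2016  0.0794] w 0.0513 F [-0.1  0.5 -2. ] q [-0.44  0.35  0.14  1.38  0.01  1.32]
tilt 1.04 yaw_y -10.5 units tool xyz [ 2.48  0.62 -0.  ]
turn units [-0.16 -0.13 -0.1 ]
```

Emit:
{"method": "arm_command", "body": {"commands": [[[-0.16,-0.13,-0.1,0.4,0.1,0,0],[0,0,0,0.5,0.15,0,0],[0,0,0,0.5,0.15,0,0],[0,0,0,0.4,0.1,0,0],[0,0,0,0.3,0.05,0,0],[0,0,0,0,0,0,0],[0,0,0,0,0,0,0],[0,0,0,0,0,0,0]]]}}

```text
time: 27.15
position: [0.6175, -0.1405, 0.0753]
tcp_rot: [-2.394, -2.023, 0.005]
contact_force: [0.7, 0.3, -1.5]
gripper_width: 0.0513
```

```bash
python3 - <<'E'
from h import *
plan([.620,-.1435,.08],np.radians(-10))
im,d=arm.get_image("wrist"); cv2.imwrite("pics/w11.png",cv2.resize(im[:,:,::-1],(800,600)))
E
```

```text
t 27.15 pos [ 0.6175 -0.1405  0.0753] w 0.0513 F [ 0.7  0.3 -1.5] q [-0.33  0.36  0.14  1.37  0.    1.41]
tilt 0.44 yaw_y -9.62 units tool xyz [-0.1   0.12 -0.19]
turn units [-0.08 -0.03  0.08]
```

View pics/w11.png

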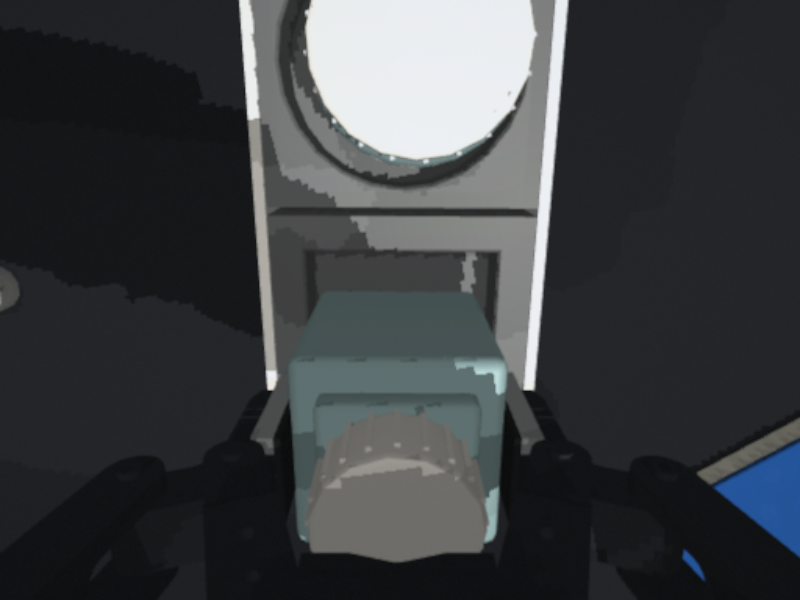

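The bottle is centred over the pocket left to right (398 vs 401). Trim and lower.

Emit:
{"method": "arm_command", "body": {"commands": [[[-0.08,-0.03,0.08,-0.08,0.1,0,0],[0,0,0,0,0,0,0],[0,0,0,0,0,0.2,0],[0,0,0,0,0,0.2,0],[0,0,0,0,0,0.1,0],[0,0,0,0,0,0,0],[0,0,0,0,0,0,0],[0,0,0,0,0,0,0]]]}}

```text
time: 27.87
position: [0.6184, -0.147, 0.061]
tcp_rot: [2.413, 2.011, -0.002]
contact_force: [-0.3, -0.6, -1.8]
gripper_width: 0.0513
```

```bash
python3 - <<'E'
from h import *
plan([.620,-.1435,.038],np.radians(-10))
E
```

```text
t 27.87 pos [ 0.6184 -0.147   0.061 ] w 0.0513 F [-0.3 -0.6 -1.8] q [-0.34  0.36  0.12  1.33 -0.    1.41]
tilt 0.09 yaw_y -10.4 units tool xyz [0.15 0.04 0.92]
turn units [-0.01  0.02 -0.08]
```

Emit:
{"method": "arm_command", "body": {"commands": [[[0,0,-0.08,0.14,0.04,0,0],[0,0,0,0,0,0,0],[0,0,0,0,0,0.2,0],[0,0,0,0,0,0.2,0],[0,0,0,0,0,0.2,0],[0,0,0,0,0,0.1,0],[0,0,0,0,0,0,0],[0,0,0,0,0,0,0]]]}}

```text
time: 28.53
position: [0.6203, -0.1429, 0.0415]
tcp_rot: [2.405, 2.021, -0.002]
contact_force: [-0.0, -0.7, -0.7]
gripper_width: 0.0507
```

```bash
python3 - <<'E'
from h import *
plan([.620,-.1435,.037],np.radians(-10))
E
```

```text
t 28.53 pos [ 0.6203 -0.1429  0.0415] w 0.0507 F [-0.  -0.7 -0.7] q [-0.33  0.37  0.1   1.3  -0.    1.41]
tilt 0.08 yaw_y -9.91 units tool xyz [-0.03 -0.01  0.18]
turn units [-0.01  0.01  0.02]
```

Emit:
{"method": "arm_command", "body": {"commands": [[[0,0,0,0,0,0.08,0],[0,0,0,0,0,0.07,0],[0,0,0,0,0,0.05,0],[0,0,0,0,0,0.04,0],[0,0,0,0,0,0,0],[0,0,0,0,0,0,0],[0,0,0,0,0,0,0],[0,0,0,0,0,0,0]]]}}

```text
time: 29.2
position: [0.6211, -0.1434, 0.0367]
tcp_rot: [2.403, 2.019, -0.0]
contact_force: [-0.2, -0.3, -0.8]
gripper_width: 0.0507
```

```bash
python3 - <<'E'
from h import *
plan([.620,-.1435,.037],np.radians(-10))
E
```

```text
t 29.2 pos [ 0.6211 -0.1434  0.0367] w 0.0507 F [-0.2 -0.3 -0.8] q [-0.33  0.38  0.09  1.28 -0.    1.41]
tilt 0.15 yaw_y -9.92 units tool xyz [-0.01 -0.04 -0.01]
turn units [0.02 0.02 0.02]
```

Emit:
{"method": "arm_command", "body": {"commands": [[[0,0,0,0,0,0.03,0],[0,0,0,0,0,0,0],[0,0,0,0,0,0,0.6],[0,0,0,0,0,0,0.65],[0,0,0,0,0,0,0.7],[0,0,0,0,0,0,0.85],[0,0,0,0,0,0,1],[0,0,0,0,0,0,1]]]}}

```text
time: 29.87
position: [0.6222, -0.1438, 0.037]
tcp_rot: [2.401, 2.018, 0.002]
contact_force: [0.3, -0.4, 0.3]
gripper_width: 0.0856
```

Emit:
{"method": "arm_command", "body": {"commands": [[[0,0,0,0,0,0,1],[0,0,0,0,0,-0.3,1],[0,0,0,0,0,-0.5,1],[0,0,0,0,0,-0.8,1],[0,0,0,0,0,-0.8,1],[0,0,0,0,0,-0.8,1],[0,0,0,0,0,-0.8,1],[0,0,0,0,0,-0.6,1]]]}}

```text
time: 30.53
position: [0.6187, -0.1424, 0.1569]
tcp_rot: [-2.404, -2.02, 0.005]
contact_force: [-0.2, -0.7, 0.4]
gripper_width: 0.085
```

Emit:
{"method": "arm_command", "body": {"commands": [[[0,0,0,-0.5,-0.5,-0.5,1],[0,0,0,-0.8,-0.8,0,1],[0,0,0,-0.8,-0.8,0,1],[0,0,0,-0.8,-0.8,0,1],[0,0,0,-0.8,-0.8,0,1],[0,0,0,-0.5,-0.5,0,1],[0,0,0,0,0,0,1],[0,0,0,0,0,0,1]]]}}

```text
time: 31.2
position: [0.4996, -0.2328, 0.1907]
tcp_rot: [2.382, 2.008, 0.015]
contact_force: [1.2, -0.6, 1.2]
gripper_width: 0.0854
```

```bash
python3 - <<'E'
from h import *
im,d=arm.get_image("top"); np.savez("top1.npz",im=im,d=d,**arm.get_calibration("top"))
cv2.imwrite("pics/top1.png",cv2.resize(im[:,:,::-1],(800,600)))
s,R=st(); print(s['time'],s['position'])
im,d,P=cloud("top1.npz")
for n,c,z in (('sq',(.62,-.1435),.093),('jar',(.638,-.0455),.073),('tall',(.6543,.0527),.108),('ot',(.4405,.176),.1),('os',(.556,.357),.085)):
    for f in ("top1.npz","top0.npz"):
        im,d,P=cloud(f)
        m=(d>0)&(abs(P[...,2]-z)<.007)&(np.hypot(P[...,0]-c[0],P[...,1]-c[1])<.045);p=P[m]
        if len(p)>5:print(n,f,len(p),p.mean(0).round(4),np.round(np.hstack([*cv2.minEnclosingCircle(p[:,:2].astype(np.float32))]),4))
im=arm.get_image("scene")[0]; cv2.imwrite("pics/s1.png",cv2.resize(im[100:320,140:360,::-1],(600,600)))
E
```

```text
31.25 [ 0.49996792 -0.23284506  0.19098187]
sq top1.npz 144 [ 0.6208 -0.1445  0.093 ] [ 0.6214 -0.1452  0.0185]
jar top1.npz 340 [ 0.6393 -0.0465  0.0735] [ 0.64   -0.0474  0.0294]
tall top1.npz 97 [0.6558 0.0518 0.1085] [0.6557 0.0519 0.0149]
ot top1.npz 42 [0.4404 0.1754 0.0986] [0.4405 0.1762 0.0136]
ot top0.npz 35 [0.4405 0.1751 0.0991] [0.4414 0.1753 0.0126]
os top1.npz 51 [0.5527 0.3638 0.0838] [0.5533 0.3636 0.0157]
os top0.npz 50 [0.5533 0.3638 0.0841] [0.5531 0.364  0.0156]
```

View pics/top1.png

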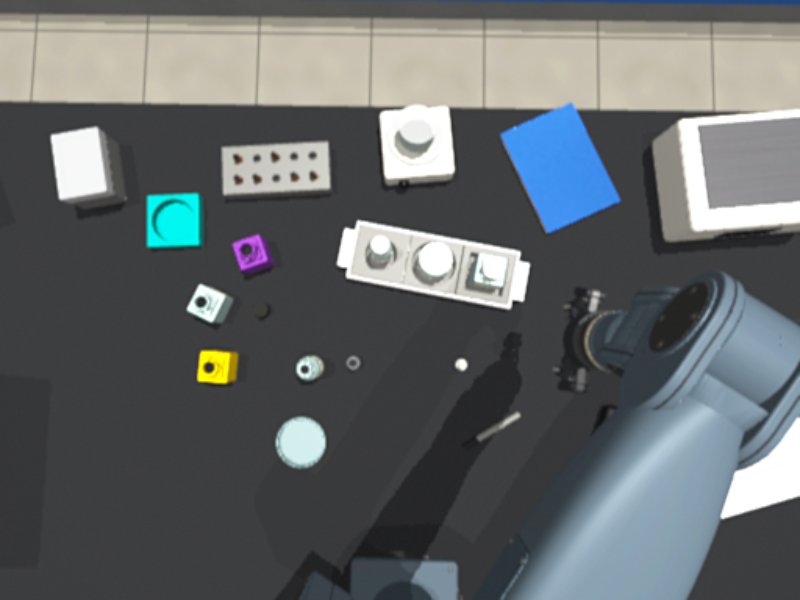

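View pics/s1.png

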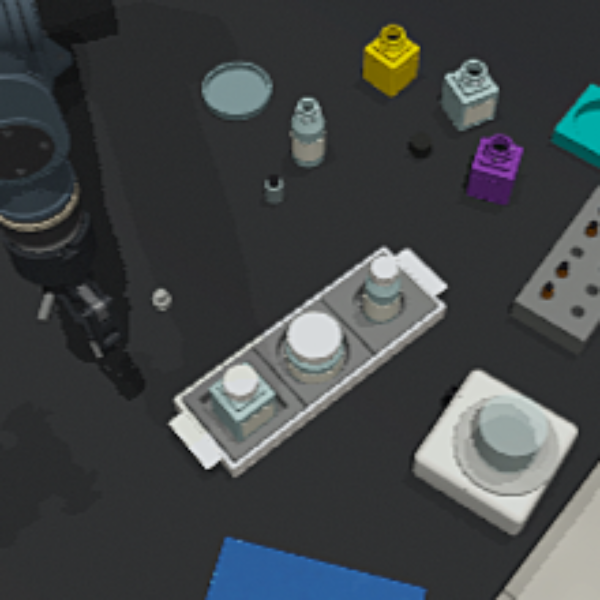

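Both views show all three bottles seated in the right pockets (top view (380,250), (435,262), (488,270)). Cap heights are 108, 73 and 93 mm, as expected. The open bottles have not moved and the arm is clear, so I hand in.

```bash
python3 -c "
from station import arm
print(arm.finish_job())"
```

```text
the job is handed in; nothing more can be done
None
```

All three capped bottles are standing in their matching pockets, and I handed the job in at about 31 s of the 102 s allowed. The tall bottle is in the narrow pocket, the jar in the wide one and the square bottle in the square one. Each was gripped from above, lowered to the floor of its pocket and then released.

- **Position:** in the last top-camera check, each bottle's cap sat about 2–3 mm from the pocket centre I had measured. The limit is 14 mm.
- **Height:** cap tops were at about 108, 73 and 93 mm, which is what each bottle should read when it rests on the 8 mm floor.
- **Uprightness:** I judged this from the pictures and the cap positions and did not measure it as an angle. All three look upright in the scene view.
- **Open bottles:** both measured within about 1 mm of where they began, so neither was disturbed.
- **Disagreements:** none among the final checks. While locating the pockets, the network's best guess for the wide pocket was the turquoise look-alike, and I rejected it from the picture. Its mark for the square pocket was also about 10 mm off, so I used depth measurements instead.

The hand-in itself reports no verdict.

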